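# Empty the counting tray and hold it clear while the scale zeroes

## Task

Lift the tray of loose terminal blocks level off the counting scale by its carrying bar, with all three blocks still on it, and tip it so that they slide into the black stock bin. Then bring the empty tray back over the middle of the scale's platform and finish holding it there in the gripper, level and still, about 10 cm above the platform without touching it, so that the scale can zero itself: do not put the tray down or let go. Leave everything else on the bench where it is.

Things in the scene. Friction and masses are not known exactly. Their poses are not given: they have to be found in the camera images.
- tray: Dark grey aluminium counting tray on the scale, 150 (x) x 130 (y), 4 thick, about 0.3 kg. Walls up to 30 above its underside at the back (+x) and sides; the front (-x) is fully open and faces roughly the robot (turned up to 1 rad). A black carrying bar crosses over its middle along y, between two side uprights. Origin: centre of the underside; z up.
- tray_bar (a point): Middle of the tray's carrying bar, at (0, 0, 81) from the tray's origin. The bar is 14 thick (along the tray's x: grip it across this), 22 high, 122 long between the uprights (along y); below it is free space down to the tray's floor, where the blocks lie and pass under it.
- tray_lip (a point): middle of the tray's open front edge, on the floor's upper face, at (-75, 0, 4) from the tray's origin
- block0: One of the three loose light grey plastic terminal blocks lying on the tray, 36 x 24, 18 high, about 25 g, two brass screws on top; smooth: it begins to slide on the tray at a slope of about 15 to 23 degrees, so 45 degrees empties it surely. Origin: centre of its underside as built.
- block1: One of the three loose light grey plastic terminal blocks lying on the tray, 36 x 24, 18 high, about 25 g, two brass screws on top; smooth: it begins to slide on the tray at a slope of about 15 to 23 degrees, so 45 degrees empties it surely. Origin: centre of its underside as built.
- block2: One of the three loose light grey plastic terminal blocks lying on the tray, 36 x 24, 18 high, about 25 g, two brass screws on top; smooth: it begins to slide on the tray at a slope of about 15 to 23 degrees, so 45 degrees empties it surely. Origin: centre of its underside as built.
- bin: The fixed black rectangular open stock bin, 180 (its x) x 170 (its y), 80 high, walls and floor 5 thick, empty. Origin: centre of its underside, on the bench. It stands on one side of the bench, left or right.
- scale: The fixed counting scale, on the other side from the bin: cream housing 200 wide (its y), from 135 in front (-x) to 105 behind its origin, 48 high, with a square steel platform 170 x 170 whose top is 60 above the bench. Origin: under the platform's centre, on the bench; z up.
- screwdriver: Bystander, to be left alone: a screwdriver lying between the scale and the bin, pointing away from the robot, 190 long, about 30 thick (mm).
- pliers: Bystander, to be left alone: red-handled pliers lying flat beyond the screwdriver, jaws away from the robot, about 160 long, 12 high (mm).
- tub: Bystander, to be left alone: a small round white tub, 80 across, 60 high, at the right (mm).
- carton: Bystander, to be left alone: a small open cardboard carton, 130 x 150, 70 high, at the far left (mm).
- coil: Bystander, to be left alone: a black ring-shaped spool, 90 across, 35 high, at the left (mm).
- jar: Bystander, to be left alone: a small clear jar, 56 across, 75 high, at the right, nearer the robot (mm).

How it is judged:
By the outcome, as a careful person would: the job done as asked, in the order asked, and still so for the second after the job is handed in, while the arm keeps its last pose, push and grip.
It also fails if it takes over 61 s, if anything falls off the work surface, if the arm or the gripper's body presses on something with over 40 N, if the wrist force passes 120 N, or if a joint passes its speed limit or range.

## Robot

A 7-joint arm with a two-finger parallel gripper is mounted at the origin on the work surface. World frame = base frame: x ahead of the robot, y to its left, z up, the work surface at z = 0. Lengths are in mm, angles in degrees, forces in N, time in s.
With the tool pointing down it reaches from about 400 to 850 mm from the base axis. Payload 10.4 kg.
Tool frame: the origin (TCP) lies midway between the tips of the shut fingers; the grasp point (between the pads) lies 19 mm behind it; z points along the fingers, y is the line along which they close (so a half turn about z gives the same grasp; the last joint's range is limited). The gripper opens to 87 mm and grips with 3 to 60 N. Pads are 19 mm wide; open, the fingers measure 117 mm over their backs; the gripper's body (75 mm by 190 mm) begins 51 mm behind the grasp point.
Start: joints at [68.205, 19.034, -3.707, 83.658, 1.238, 77.344, -5.071], TCP at [218.907, -585.433, 222.576] pointing down, gripper open.
Joint ranges: [-148.97, 148.97], [-28.65, 121.19], [-84.17, 76.75], [9.2, 138.47], [-72.65, 252.65], [3.7, 117.97], [-149.18, 149.18]. Speed limits (degrees/s): [127.2, 127.2, 159.86, 159.86, 180, 180, 180].

## Interface

Orientations are given as a 3x3 rotation matrix whose columns are the frame's x, y, z axes.
In Python, from cell import status, imaging, env gives the robot as it stands.
- The arm moves only by the tool send_rows, never from a script. Its argument "increments" is a list of rows, each a list of 3 entries, a list of its own where there are three numbers: the closure, from -1 (fully open) to 1 (shut), then the shift along the world's x, y, z in m, then the turn about the world's z in degrees. In form: [[jaw, [x, y, z], turn], ...]. A call has 1 to 20 rows; each row shifts and turns the commanded pose from where the row before left it; what a row does not reach is not made up. A row lasts 1/8 s, in which the tool goes at most 62.5 mm and 10.7 degrees, less where a joint would pass 70% of its speed; a pose out of reach is approached as far as the arm can. A call with a gripper value outside its range is refused whole. The fingers move at their own pace and stop on an object; "force" is the grip in N (left out, the last holds). Time passes only in rows, so rows that do not move let the fingers close. It gives the time, the measured TCP pose, the force, the opening and the grip force at its end, in the units of the state.
- status.get_obs(): the state, without advancing time (a new reading comes with each control period).
- imaging.read_camera(name): name is "side" or "top"; returns the picture (384x512x3 uint8, red, green, blue); there is no depth.
- imaging.calibration(name): a dict with "intrinsics" (3x3 intrinsics, pixels), "R" (3x3) and "t" (3): a world point X has camera coordinates R X + t. Camera axes: x right, y down, z forward; pixel columns grow to the right and rows downward; lengths in mm; the calibration is good to about 2 mm. A picture is of the moment at which its call begins. calibration takes no time and is no camera call.
- env.hand_in(): hands the job in; it is judged then, once.
The state is a dict: "clock": time; "joints": joint angles; "dq": joint speeds; "joint_torque": joint torques, N m; "position": TCP position; "orientation": TCP orientation; "force": force on the tool from outside, world axes, zero at the start; "ft_torque": the same for the moment, N m; "gripper_width": opening from 0.0 (shut) to 1.0 (fully open); "finger_force": force on a finger pad.
Only numpy, scipy, OpenCV 4.12 (cv2) and the standard library are available. Lean on these libraries where they do the work, as an engineer would, in place of code of your own. Each camera call takes 0.05 s, during which the arm holds its last target. There are 200 camera calls.

## Working session

There is one attempt and no reset: what is moved stays moved. The work goes in short steps, Python scripts to look and compute and a tool call to move; the robot and the scene stay as the last step left them, time stands still between calls to the robot, and variables do not carry over. Pictures are saved under pics/ and viewed, at most 10 in all, crops included, and the job is handed in when it is done.

Besides the shell and the picture viewer there is one more tool, called after "Request:" by a JSON object that holds its "method" and its "body". send_rows: Moves the arm, as the interface text tells. Its arguments: {"type":"object","properties":{"increments":{"type":"array","items":{"type":"array"}},"force":{"type":"number"}},"required":["increments"]}

```bash
ls -la; mkdir -p pics
python3 - <<'E'
from cell import status, imaging, env
import cv2,numpy as np
print(status.get_obs())
ims=[imaging.read_camera(n) for n in("top","side")]
for n,i in zip(("top","side"),ims):
    np.save(f"pics/{n}0.npy",i); cv2.imwrite(f"pics/{n}0.png",cv2.resize(i[...,::-1],(800,600),interpolation=cv2.INTER_CUBIC))
    print(n,imaging.calibration(n))
print([x for x in dir(env)+dir(status)+dir(imaging) if x[0]!='_'])
E
```

```text
total 12
drwxr-xr-x  3 agent agent 4096 Nov 29 18:59 .
drwxr-xr-x 23 root  root  4096 Nov 29 18:59 ..
drwxr-xr-x  2 agent agent 4096 Nov 29 18:59 pics
{'clock': 0.0, 'joints': array([68.20536648, 19.07307152, -3.70710362, 83.70617714,  1.23949448,
       77.34443944, -5.068139  ]), 'dq': array([ 0.10415433,  0.06692485,  0.03980385, -0.00783539, -0.0107431 ,
       -0.03467435, -0.14306478]), 'joint_torque': array([-8.51869790e-04, -6.23252892e+01,  2.38920422e-02, -3.89893985e+01,
       -6.14648801e-02,  3.98844620e-02,  1.31796151e-04]), 'position': array([ 218.72182834, -585.05569283,  221.74057831]), 'orientation': array([[ 9.36647833e-01,  3.50271995e-01, -6.05042271e-04],
       [ 3.50272504e-01, -9.36646893e-01,  1.33117354e-03],
       [-1.00438150e-04, -1.45877049e-03, -9.99998931e-01]]), 'force': array([-0.04304551,  0.75989597, -0.60241495]), 'ft_torque': array([-0.00471399, -0.0158075 , -0.03092821]), 'finger_force': 0.0, 'gripper_width': 0.9991881161216899}
top {'intrinsics': array([[427.07917361,   0.        , 257.35147631],
       [  0.        , 427.07917361, 193.05488184],
       [  0.        ,   0.        ,   1.        ]]), 'R': array([[-0.02081639, -0.99974544,  0.00870279],
       [-0.98377929,  0.01893114, -0.1783814 ],
       [ 0.17817124, -0.01227488, -0.98392293]]), 't': array([  -4.12677506,  548.78631725, 1302.55028982])}
side {'intrinsics': array([[435.65466282,   0.        , 250.89475186],
       [  0.        , 435.65466282, 190.16926721],
       [  0.        ,   0.        ,   1.        ]]), 'R': array([[-0.97298978, -0.23082073, -0.00356014],
       [-0.14233705,  0.61199912, -0.77794424],
       [ 0.18174446, -0.75642505, -0.62832324]]), 't': array([ 531.74743657,  153.28915432, 1339.81555094])}
['Unreachable', 'hand_in', 'get_obs', 'calibration', 'read_camera']
```

View pics/top0.png

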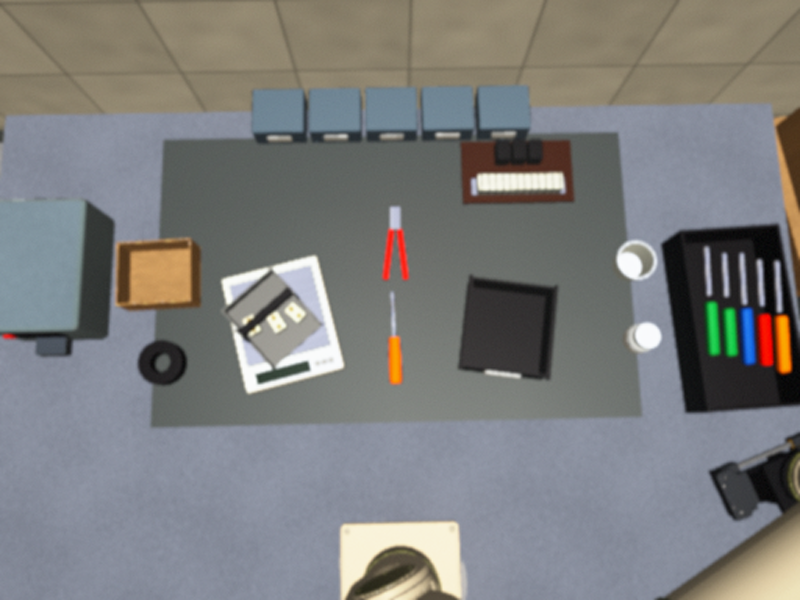

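View pics/side0.png

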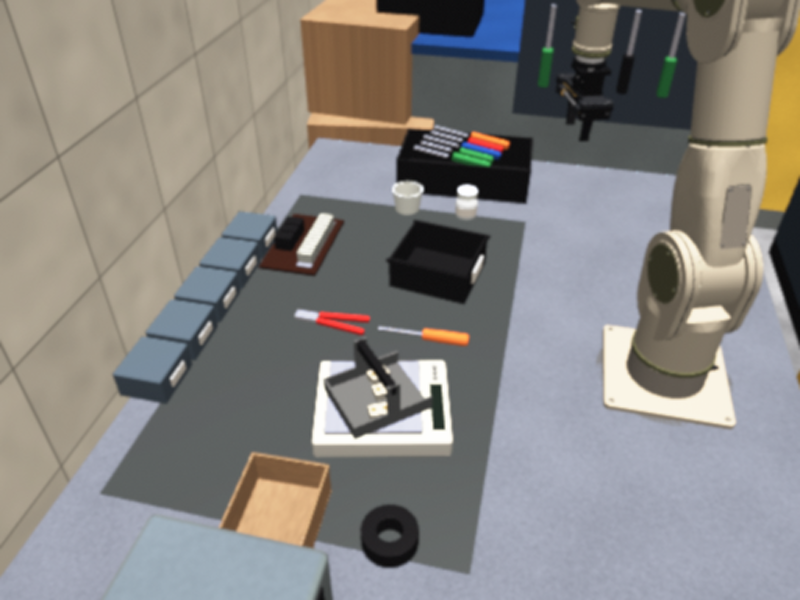

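The top view shows the scale at left with its corners near (222,278), (317,257), (342,368) and (248,392). The tray is on it, with its bar running from (240,335) to (290,292) and its open front at lower right. The bin is at right, (460–557, 275–380). The side view agrees. I'll zoom in to get accurate poses.

Run:
```python
import cv2,numpy as np
t=np.load("pics/top0.npy");s=np.load("pics/side0.npy")
def c(i,x,y,w=80,h=60): return cv2.resize(i[y:y+h,x:x+w,::-1],(400,300),interpolation=cv2.INTER_CUBIC)
g=lambda a: cv2.convertScaleAbs(a,alpha=1.6,beta=20)
a=np.vstack([np.hstack([c(t,138,172),c(s,200,215)]),g(np.hstack([c(t,286,176,88,66),c(s,240,135,88,66)]))])
cv2.imwrite("pics/z1.png",a)
```

```text
(no output)
```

View pics/z1.png

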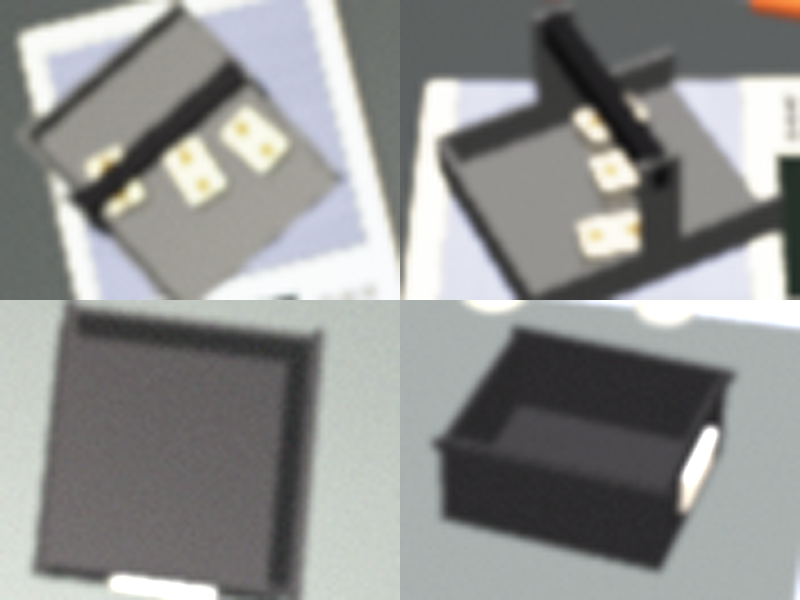

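Request:
{"method": "send_rows", "body": {"increments": [[-1,[0.0,0,0.06],0],[-1,[0.04,0.04,0.02],0],[-1,[0.05,0.03,0],0],[-1,[0.06,0,0],0],[-1,[0.06,0,0],0],[-1,[0.06,0,0],0],[-1,[0,0.06,0],0]]}}

```text
clock: 0.98
position: [492.9, -456.6, 291.7]
orientation: [[0.937, 0.35, -0.008], [0.35, -0.937, 0.01], [-0.004, -0.012, -1.0]]
force: [0.1, 1.5, 0.4]
gripper_width: 1.002
finger_force: 0.0
```

```bash
cat > h.py <<'E'
import numpy as np
from cell import imaging
def bp(n,u,v,z):
    c=imaging.calibration(n);R,t=c["R"],c["t"]
    d=R.T@np.linalg.solve(c["intrinsics"],[u,v,1]);o=-R.T@t
    return (o+d*(z-o[2])/d[2]).round(1)
E
python3 - <<'E'
from h import *
T=lambda x,y,z:bp("top",138+x/5,172+y/5,z)
B=lambda x,y,z=80:bp("top",286+x*.22,176+(y-300)*.22,z)
S=lambda x,y,z:bp("side",200+(x-400)/5,215+y/5,z)
print("bar",T(165,137,152),"ends",T(85,202,152),T(240,75,152))
f=[T(342,180,64),T(185,298,64)];b=[T(178,8,90),T(20,135,90)]
print("front",f,"back",b,"mid",(sum(f)+sum(b))/4)
d=f[1]-f[0];print("yaw of y",np.degrees(np.arctan2(d[1],d[0]))-90,np.linalg.norm(d));d=b[1]-b[0];print(np.degrees(np.arctan2(d[1],d[0]))-90,np.linalg.norm(d))
print("side bar ends",S(560,15,152),S(655,165,152))
c=[B(68,308),B(320,332),B(36,572),B(298,598)];print("bin",c,sum(c)/4)
for i,j in((2,0),(3,1)):
    d=c[j]-c[i];print(np.degrees(np.arctan2(d[1],d[0])),np.linalg.norm(d))
SC=[bp("top",x*.64,y*.64,48) for x,y in((222,278),(317,257),(342,368),(248,392))];print("scale",SC)
E
```

```text
bar [516.1 237.6 152. ] ends [478.9 283.2 152. ] [552.  194.4 152. ]
front [array([501.8, 144.4,  64. ]), array([430.4, 240.8,  64. ])] back [array([607.3, 242.8,  90. ]), array([529.6, 338. ,  90. ])] mid [517.275 241.5    77.   ]
yaw of y 36.526012468331515 119.962160700781
39.220514174844084 122.88340001806586
side bar ends [552.7 196.2 152. ] [476.  293.9 152. ]
bin [array([ 588.9, -151.6,   80. ]), array([ 568.8, -323.6,   80. ]), array([ 408.8, -123.1,   80. ]), array([ 387.9, -297.6,   80. ])] [ 488.6   -223.975   80.   ]
-8.992229435428124 182.34105407175858
-8.178872254522043 182.7588848729385
scale [array([604.8, 350.5,  48. ]), array([645.2, 157.4,  48. ]), array([416.9, 107.3,  48. ]), array([373.3, 293. ,  48. ])]
```

Request:
{"method": "send_rows", "body": {"increments": [[-1,[0.04,-0.03,0.0],0],[-1,[0.04,-0.03,0.0],0],[-1,[0.04,-0.03,0.0],0],[-1,[0.04,-0.03,0.0],0],[-1,[0.04,-0.03,0.0],0],[-1,[0.04,-0.03,0.0],0],[-1,[0.04,-0.03,0.0],0],[-1,[0,0,0.0],0]]}}

```text
clock: 1.98
position: [655.9, -552.6, 282.3]
orientation: [[0.912, 0.409, -0.004], [0.409, -0.912, -0.025], [-0.014, 0.021, -1.0]]
force: [0.2, 0.2, -0.6]
gripper_width: 0.997
finger_force: 0.0
```

Request:
{"method": "send_rows", "body": {"increments": [[-1,[0.04,-0.03,0.0],0],[-1,[0.04,-0.03,0.0],0],[-1,[0.04,-0.03,0.0],0],[-1,[0.04,-0.03,0.0],0]]}}

```text
clock: 2.48
position: [668.2, -574.8, 248.1]
orientation: [[0.92, 0.392, 0.007], [0.392, -0.919, -0.032], [-0.007, 0.032, -0.999]]
force: [-0.6, -0.8, -0.9]
gripper_width: 1.003
finger_force: 0.0
```

Run:
```python
from cell import status
o=status.get_obs();print(o["joints"].round(1),o["position"].round(1),o["orientation"].round(3),o["clock"])
```

```text
[ 36.   63.9  13.    9.8 -10.9 105.1 -28.2] [ 668.2 -574.8  248.1] [[ 0.92   0.392  0.007]
 [ 0.392 -0.919 -0.032]
 [-0.007  0.032 -0.999]] 2.475
```

Request:
{"method": "send_rows", "body": {"increments": [[-1,[-0.03,0.05,0.005],6],[-1,[-0.01,0.05,0],6],[-1,[-0.01,0.05,0],6],[-1,[-0.01,0.05,0],6],[-1,[-0.01,0.05,0],6],[-1,[-0.01,0.05,0],6],[-1,[-0.01,0.05,0],6],[-1,[-0.01,0.05,0],6],[-1,[-0.01,0.05,0],6],[-1,[-0.01,0.05,0],6],[-1,[-0.01,0.05,0],6],[-1,[-0.01,0.05,0],6],[-1,[0,0.05,0],6],[-1,[0,0.05,0],6],[-1,[0,0.05,0],6],[-1,[0,0.04,0],6],[-1,[0,0.02,0],6],[-1,[0,0,0],0],[-1,[0,0,0],0]]}}

```text
clock: 4.85
position: [553.7, 194.9, 254.1]
orientation: [[-0.507, 0.861, 0.03], [0.862, 0.507, 0.011], [-0.006, 0.032, -0.999]]
force: [-0.1, -0.5, -0.6]
gripper_width: 1.004
finger_force: 0.0
```

Request:
{"method": "send_rows", "body": {"increments": [[-1,[-0.055,-0.018,0],0],[-1,[-0.055,-0.018,0],0],[-1,[-0.055,-0.018,0],0],[-1,[-0.055,-0.018,0],0],[-1,[-0.055,-0.018,0],0],[-1,[-0.055,-0.018,0],0],[-1,[-0.055,-0.018,0],0]]}}

```text
clock: 5.72
position: [218.1, 104.3, 213.9]
orientation: [[-0.516, 0.855, -0.06], [0.857, 0.513, -0.055], [-0.016, -0.079, -0.997]]
force: [-3.2, 1.5, -0.3]
gripper_width: 0.998
finger_force: 0.0
```

Run:
```python
from cell import status
o=status.get_obs();print(o["joints"].round(1),o["position"].round(1),o["orientation"].round(3),o["clock"])
```

```text
[ -9.8 -28.7 -19.  128.2  -7.7  83.7   5.9] [218.1 104.3 213.9] [[-0.516  0.855 -0.06 ]
 [ 0.857  0.513 -0.055]
 [-0.016 -0.079 -0.997]] 5.725
```

Request:
{"method": "send_rows", "body": {"increments": [[-1,[0.045,0.015,0.035],0],[-1,[0.045,0.015,0.035],0],[-1,[0.045,0.015,0.035],0],[-1,[0.045,0.015,0.035],0],[-1,[0.045,0.015,0.035],0],[-1,[0.045,0.015,0.035],0],[-1,[0.045,0.015,0.035],0],[-1,[0.045,0.015,0.035],0],[-1,[0.045,0.015,0.035],0],[-1,[0.045,0.015,0.035],0]]}}

```text
clock: 6.98
position: [608.5, 218.6, 487.5]
orientation: [[-0.495, 0.866, -0.071], [0.869, 0.493, -0.042], [-0.001, -0.083, -0.997]]
force: [1.3, -1.6, -2.2]
gripper_width: 1.002
finger_force: 0.0
```

```bash
cat > s.py <<'E'
from cell import status
o=status.get_obs();print(o["joints"].round(1),o["position"].round(1),o["orientation"].round(3).tolist(),o["clock"],o["force"].round(1),o["gripper_width"],o["finger_force"])
E
python3 s.py
```

```text
[-27.7  29.7   8.1  37.9  -3.6 117.3   7.7] [608.5 218.6 487.5] [[-0.495, 0.866, -0.071], [0.869, 0.493, -0.042], [-0.001, -0.083, -0.997]] 6.975 [ 1.3 -1.6 -2.2] 1.0019931057724316 0.0
```

Request:
{"method": "send_rows", "body": {"increments": [[-1,[0.03,0.01,0.05],0],[-1,[0.03,0.01,0.05],0]]}}

```text
clock: 7.22
position: [630.7, 224.1, 524.5]
orientation: [[-0.492, 0.87, 0.014], [0.87, 0.493, -0.011], [-0.017, 0.007, -1.0]]
force: [-0.4, -0.2, -0.2]
gripper_width: 1.003
finger_force: 0.0
```

```bash
python3 s.py
```

```text
[-32.9  32.3  24.7  30.8 -13.8 117.9  11.2] [630.7 224.1 524.5] [[-0.492, 0.87, 0.014], [0.87, 0.493, -0.011], [-0.017, 0.007, -1.0]] 7.225 [-0.4 -0.2 -0.2] 1.0027253719498812 0.0
```

Request:
{"method": "send_rows", "body": {"increments": [[-1,[-0.016,0.002,-0.046],1.5],[-1,[-0.016,0.002,-0.046],1.5],[-1,[-0.016,0.002,-0.046],1.5],[-1,[-0.016,0.002,-0.046],1.5],[-1,[-0.016,0.002,-0.046],1.5],[-1,[-0.016,0.003,-0.046],1],[-1,[-0.016,0.003,-0.044],1],[-1,[0,0,0],0],[-1,[0,0,0],0]]}}

```text
clock: 8.35
position: [522.0, 241.4, 211.9]
orientation: [[-0.628, 0.778, 0.016], [0.778, 0.628, -0.005], [-0.013, 0.009, -1.0]]
force: [0.4, 0.4, 0.4]
gripper_width: 1.0
finger_force: 0.0
```

```bash
python3 s.py
python3 - <<'E'
from h import *; import cv2
t=imaging.read_camera("top");s=imaging.read_camera("side")
def c(i,x,y,w=80,h=60): return cv2.resize(i[y:y+h,x:x+w,::-1],(400,300),interpolation=cv2.INTER_CUBIC)
cv2.imwrite("pics/z2.png",np.hstack([c(t,138,162),c(s,200,205)]))
E
```

```text
[-46.9  12.6  19.9  94.1  -3.8  73.4  12.6] [522.  241.4 211.9] [[-0.628, 0.778, 0.016], [0.778, 0.628, -0.005], [-0.013, 0.009, -1.0]] 8.35 [0.4 0.4 0.4] 1.0000221262041784 0.0
```

View pics/z2.png

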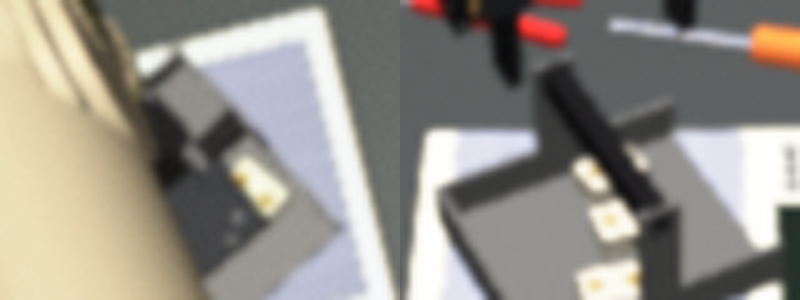

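The crop shows the fingers at (505,80) and (683,20), above the bar and either side of it. I'll descend and grip.

Request:
{"method": "send_rows", "body": {"increments": [[-1,[-0.006,-0.001,-0.03],0],[-1,[0,0,-0.03],0],[-1,[0,0,-0.02],0],[-1,[0,0,-0.009],0],[-1,[0,0,0],0],[0,[0,0,0],0],[0.5,[0,0,0],0],[0.8,[0,0,0],0],[1,[0,0,0],0],[1,[0,0,0],0],[1,[0,0,0],0],[1,[0,0,0],0]], "force": 25}}

```text
clock: 9.95
position: [514.2, 241.2, 120.5]
orientation: [[-0.631, 0.776, 0.013], [0.776, 0.631, -0.007], [-0.013, 0.006, -1.0]]
force: [0.0, -0.2, -0.1]
gripper_width: 0.29
finger_force: 0.0
```

```bash
python3 s.py
```

```text
[-46.5  16.3  19.1 101.2  -5.1  63.   13.4] [514.2 241.2 120.5] [[-0.631, 0.776, 0.013], [0.776, 0.631, -0.007], [-0.013, 0.006, -1.0]] 9.95 [ 0.  -0.2 -0.1] 0.2896439701333763 0.0
```

Request:
{"method": "send_rows", "body": {"increments": [[1,[0,0,0],0],[1,[0,0,0],0],[1,[0,0,0],0],[1,[0,0,0],0],[1,[0,0,0],0],[1,[0,0,0],0]]}}

```text
clock: 10.7
position: [514.2, 241.3, 120.6]
orientation: [[-0.631, 0.776, 0.013], [0.776, 0.631, -0.007], [-0.013, 0.006, -1.0]]
force: [0.9, 1.1, -0.3]
gripper_width: 0.164
finger_force: 24.9
```

Request:
{"method": "send_rows", "body": {"increments": [[1,[0,0,0.004],0],[1,[0,0,0.01],0],[1,[0,0,0.015],0],[1,[0,0,0.02],0],[1,[0,0,0.02],0],[1,[0,0,0.018],0],[1,[0,0,0.012],0],[1,[0,0,0.006],0],[1,[0,-0.005,0],-0.5],[1,[0,-0.01,0],-1],[1,[0,-0.015,0],-2],[1,[0,-0.02,0],-2]]}}

```text
clock: 12.2
position: [514.1, 189.7, 225.2]
orientation: [[-0.552, 0.834, 0.012], [0.834, 0.552, -0.008], [-0.014, 0.005, -1.0]]
force: [-0.1, 0.0, -2.3]
gripper_width: 0.16
finger_force: 24.9
```

Request:
{"method": "send_rows", "body": {"increments": [[1,[0,-0.025,0],-2.5],[1,[0,-0.025,0],-2.5],[1,[0,-0.025,0],-2.5],[1,[0,-0.025,0],-2.5],[1,[0.002,-0.025,0],-2.5],[1,[0.001,-0.025,0],-2.5],[1,[0.001,-0.025,0],-2.5],[1,[0.001,-0.025,0],-2.5],[1,[0.001,-0.025,0],-2.5],[1,[0.001,-0.025,0],-2.5],[1,[0.001,-0.025,0],-2.5],[1,[0.001,-0.025,0],-2.5],[1,[0.001,-0.025,0],-2.5],[1,[0,-0.025,0],-2.5],[1,[0,-0.025,0],-2.5],[1,[0,-0.02,0],-2],[1,[0,-0.014,0],-2],[1,[0,-0.009,0],-0.5],[1,[0,0,0],0],[1,[0,0,0],0]]}}

```text
clock: 14.7
position: [524.5, -225.9, 225.4]
orientation: [[0.144, 0.99, 0.004], [0.989, -0.144, -0.014], [-0.013, 0.006, -1.0]]
force: [0.1, 0.1, -3.8]
gripper_width: 0.157
finger_force: 24.9
```

```bash
python3 s.py
python3 - <<'E'
from h import *; import cv2
t=imaging.read_camera("top");s=imaging.read_camera("side")
def c(i,x,y,w=120,h=90): return cv2.resize(i[y:y+h,x:x+w,::-1],(400,300),interpolation=cv2.INTER_CUBIC)
cv2.imwrite("pics/z3.png",cv2.convertScaleAbs(np.hstack([c(t,275,160),c(s,225,100)]),alpha=1.4,beta=15))
E
```

```text
[-18.3  13.7  43.2  94.4  -9.   75.2  18.1] [ 524.5 -225.9  225.4] [[0.144, 0.99, 0.004], [0.989, -0.144, -0.014], [-0.013, 0.006, -1.0]] 14.7 [ 0.1  0.1 -3.8] 0.15708991768477898 24.88971021026373
```

View pics/z3.png

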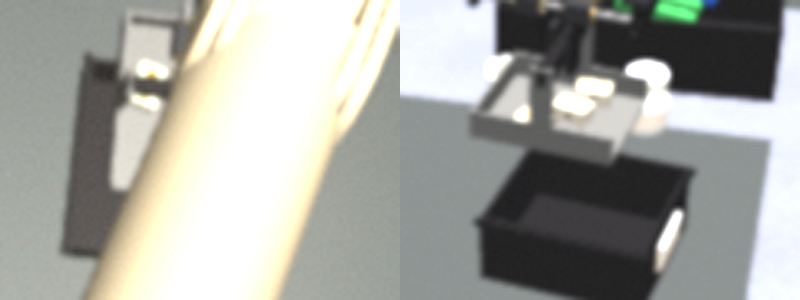

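The tray is level over the bin with all three blocks on it: in the side crop it spans (470–645, 55–160), with the bin below at (480–690, 155–300). Next I'll lower the back of the tray onto the bin's far wall and use a light grip, so it tips about its bar.

Request:
{"method": "send_rows", "body": {"increments": [[1,[0,0,-0.008],0],[1,[0,0,-0.015],0],[1,[0,0,-0.018],0],[1,[0,0,-0.018],0],[1,[0,0,-0.012],0],[1,[0,0,-0.007],0],[1,[0,0,-0.002],0],[1,[0,0,0],0]]}}

```text
clock: 15.8
position: [524.5, -226.9, 145.9]
orientation: [[0.146, 0.989, 0.005], [0.989, -0.146, -0.014], [-0.013, 0.007, -1.0]]
force: [1.2, -0.6, -3.6]
gripper_width: 0.156
finger_force: 24.9
```

Request:
{"method": "send_rows", "body": {"increments": [[1,[0,0,0],0],[1,[0,0,0],0],[1,[0,0,-0.003],0],[1,[0,0,-0.003],0],[1,[-0.003,0,-0.003],0],[1,[-0.004,0,-0.003],0],[1,[0,0,0],0]], "force": 6}}

```text
clock: 16.68
position: [517.0, -226.8, 133.4]
orientation: [[0.146, 0.989, 0.004], [0.989, -0.146, -0.014], [-0.013, 0.006, -1.0]]
force: [-0.6, 0.6, 0.4]
gripper_width: 0.175
finger_force: 5.9
```

```bash
python3 s.py
```

```text
[-16.6  17.8  42.  101.9 -12.3  64.7  20.8] [ 517.  -226.8  133.4] [[0.146, 0.989, 0.004], [0.989, -0.146, -0.014], [-0.013, 0.006, -1.0]] 16.675 [-0.6  0.6  0.4] 0.17481408484150102 5.896825067575264
```

Request:
{"method": "send_rows", "body": {"increments": [[1,[-0.005,0.001,-0.003],0],[1,[-0.004,0.001,-0.004],0],[1,[-0.004,0.0,-0.004],0],[1,[-0.004,0.001,-0.004],0],[1,[0,0,0],0]], "force": 5}}

```text
clock: 17.3
position: [499.7, -223.7, 118.2]
orientation: [[0.146, 0.989, 0.003], [0.989, -0.146, -0.014], [-0.013, 0.005, -1.0]]
force: [-1.1, -0.2, -0.5]
gripper_width: 0.211
finger_force: 5.1
```

```bash
python3 s.py
python3 - <<'E'
from h import *; import cv2
s=imaging.read_camera("side")
def c(i,x,y,w=120,h=90): return cv2.resize(i[y:y+h,x:x+w,::-1],(600,450),interpolation=cv2.INTER_CUBIC)
cv2.imwrite("pics/z4.png",cv2.convertScaleAbs(c(s,225,100),alpha=1.4,beta=15))
E
```

```text
[-17.2  16.4  42.1 105.2 -11.6  62.4  20.7] [ 499.7 -223.7  118.2] [[0.146, 0.989, 0.003], [0.989, -0.146, -0.014], [-0.013, 0.005, -1.0]] 17.3 [-1.1 -0.2 -0.5] 0.2113066260832282 5.10308496934158
```

View pics/z4.png

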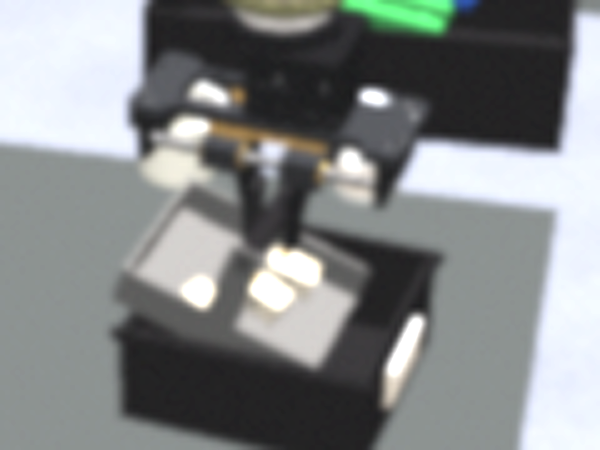

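The tray is tipping: its back is on the far wall at (120,300) and its lip is down in the bin near (310,365). The blocks haven't slid yet, so I'll continue.

Request:
{"method": "send_rows", "body": {"increments": [[1,[-0.003,0,-0.004],0],[1,[-0.003,0,-0.004],0],[1,[-0.002,0,-0.004],0],[1,[-0.002,0,-0.004],0],[1,[0,0,0],0],[1,[0,0,0],0]]}}

```text
clock: 18.1
position: [490.2, -223.8, 102.6]
orientation: [[0.146, 0.989, 0.004], [0.989, -0.146, -0.014], [-0.013, 0.006, -1.0]]
force: [-1.7, 0.8, -0.1]
gripper_width: 0.24
finger_force: 5.2
```

```bash
python3 s.py
python3 - <<'E'
from h import *; import cv2
s=imaging.read_camera("side")
def c(i,x,y,w=120,h=90): return cv2.resize(i[y:y+h,x:x+w,::-1],(600,450),interpolation=cv2.INTER_CUBIC)
cv2.imwrite("pics/z5.png",cv2.convertScaleAbs(c(s,225,100),alpha=1.4,beta=15))
E
```

```text
[-17.   16.4  42.  107.4 -11.8  60.3  21.2] [ 490.2 -223.8  102.6] [[0.146, 0.989, 0.004], [0.989, -0.146, -0.014], [-0.013, 0.006, -1.0]] 18.1 [-1.7  0.8 -0.1] 0.24030578118449017 5.151582614053041
```

View pics/z5.png

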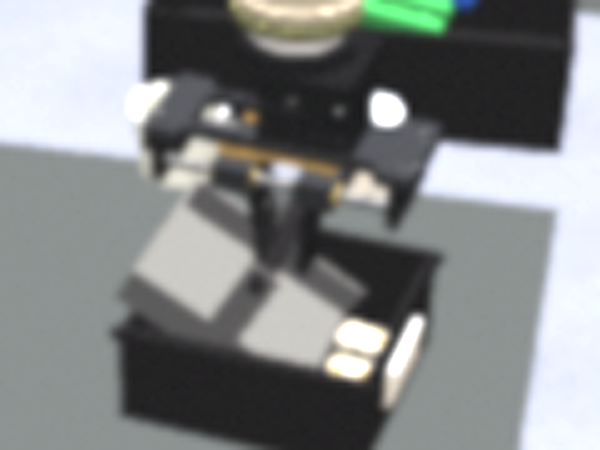

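Two blocks are clearly off the lip, at (360,335) and (350,365). I'll lock the tilt with a firm grip and raise it to check the third.

Request:
{"method": "send_rows", "body": {"increments": [[1,[0,0,0],0],[1,[0,0,0],0],[1,[0,0,0.01],0],[1,[0,0,0.02],0],[1,[0,0,0.03],0],[1,[0,0,0.03],0],[1,[0,0,0.03],0],[1,[0,0,0.02],0],[1,[0,0,0],0]], "force": 40}}

```text
clock: 19.27
position: [491.0, -224.2, 244.0]
orientation: [[0.146, 0.989, 0.007], [0.989, -0.146, -0.015], [-0.013, 0.009, -1.0]]
force: [-0.2, 0.8, -3.3]
gripper_width: 0.156
finger_force: 40.0
```

```bash
python3 s.py
python3 - <<'E'
from h import *; import cv2
s=imaging.read_camera("side");t=imaging.read_camera("top")
def c(i,x,y,w=120,h=90): return cv2.resize(i[y:y+h,x:x+w,::-1],(400,300),interpolation=cv2.INTER_CUBIC)
cv2.imwrite("pics/z6.png",cv2.convertScaleAbs(np.hstack([c(t,275,160),c(s,225,100)]),alpha=1.4,beta=15))
E
```

```text
[-20.6   7.6  44.   97.5  -4.8  76.4  15.9] [ 491.  -224.2  244. ] [[0.146, 0.989, 0.007], [0.989, -0.146, -0.015], [-0.013, 0.009, -1.0]] 19.275 [-0.2  0.8 -3.3] 0.15588409629001673 39.99972224235535
```

View pics/z6.png

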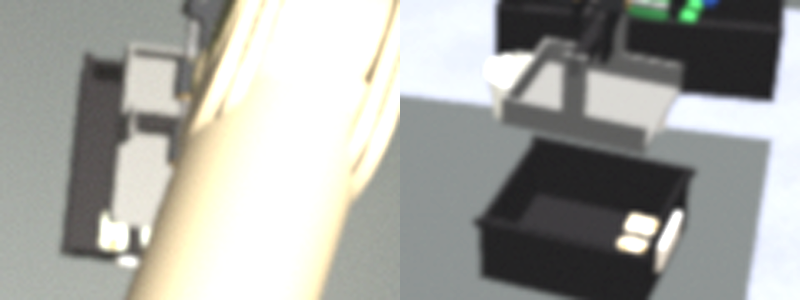

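Request:
{"method": "send_rows", "body": {"increments": [[1,[0,0.01,0],1],[1,[0,0.02,0],2],[1,[0,0.03,0],3],[1,[0.003,0.03,0],3],[1,[0.003,0.03,0],3],[1,[0.003,0.03,0],3],[1,[0.003,0.03,0],3],[1,[0.003,0.03,0],3],[1,[0.003,0.03,0],3],[1,[0.003,0.03,0],3],[1,[0.003,0.03,0],3],[1,[0.003,0.03,0],3],[1,[0.003,0.03,0],3],[1,[0.003,0.03,0],3],[1,[0,0.03,-0.003],3],[1,[0,0.03,-0.005],3],[1,[0,0.02,-0.005],2],[1,[0,0.01,-0.005],0],[1,[0,0,-0.003],0],[1,[0,0,0],0]]}}

```text
clock: 21.88
position: [523.5, 254.9, 221.4]
orientation: [[-0.623, 0.782, 0.013], [0.782, 0.623, -0.007], [-0.014, 0.006, -1.0]]
force: [-0.3, -0.5, -2.1]
gripper_width: 0.152
finger_force: 40.0
```

```bash
python3 s.py
python3 - <<'E'
from h import *; import cv2
s=imaging.read_camera("side");t=imaging.read_camera("top")
np.save("pics/s7.npy",s);np.save("pics/t7.npy",t)
def c(i,x,y,w=100,h=75): return cv2.resize(i[y:y+h,x:x+w,::-1],(400,300),interpolation=cv2.INTER_CUBIC)
cv2.imwrite("pics/z7.png",np.vstack([np.hstack([c(t,130,165),c(s,190,195)]),cv2.convertScaleAbs(np.hstack([c(t,280,170),c(s,235,130)]),alpha=1.4,beta=15)]))
t0=np.load("pics/top0.npy").astype(int);m=(t0[...,2]-t0[...,0]>15)&(t0[...,2]>150);m[:160]=0;m[260:]=0;m[:,:140]=0;m[:,225:]=0
p=np.argwhere(m)[:,::-1].astype(np.int32);r=cv2.minAreaRect(p);print(len(p),r);print(bp("top",*r[0],60),[bp("top",*q,60) for q in cv2.boxPoints(r)])
E
```

```text
[-47.6  13.3  19.8  92.   -3.9  75.   11.1] [523.5 254.9 221.4] [[-0.623, 0.782, 0.013], [0.782, 0.623, -0.007], [-0.014, 0.006, -1.0]] 21.875 [-0.3 -0.5 -2.1] 0.15239390278355003 39.99989625066519
752 ((178.18380737304688, 201.6375274658203), (51.59064483642578, 53.81344985961914), 75.46554565429688)
[524.2 232.8  60. ] [array([584.2, 335.7,  60. ]), array([624.8, 172.2,  60. ]), array([465. , 131.4,  60. ]), array([426.3, 291.8,  60. ])]
```

View pics/z7.png

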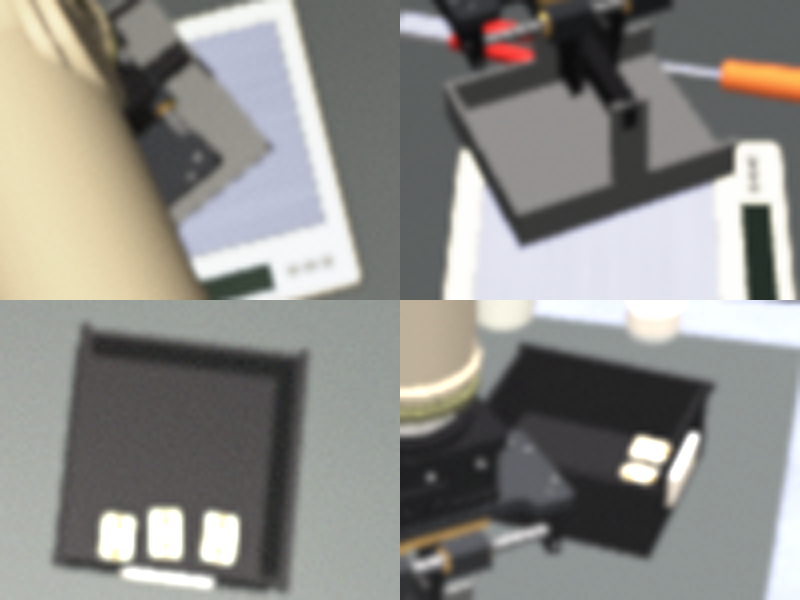

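All three blocks are in the bin: in the bottom-left crop they sit at (117,537), (165,533) and (220,538). The tray is empty and level above the platform. I'll shift it to the platform centre and check the height.

Request:
{"method": "send_rows", "body": {"increments": [[1,[0,-0.006,0],0],[1,[0,-0.01,0],0],[1,[0.001,-0.007,0],0],[1,[0,0,0],0],[1,[0,0,0],0],[1,[0,0,0],0],[1,[0,0,0],0]]}}

```text
clock: 22.85
position: [524.2, 233.5, 221.5]
orientation: [[-0.624, 0.781, 0.013], [0.781, 0.625, -0.007], [-0.013, 0.006, -1.0]]
force: [0.1, 0.0, -2.6]
gripper_width: 0.157
finger_force: 40.0
```

```bash
python3 s.py
python3 - <<'E'
from h import *
c=imaging.calibration("side")
R=np.array([[.782,-.623],[.623,.782]])
for l in((75,65),(-75,65)):
  w=R@l+[523.5,254.9]
  for z in(155,160,165):
    q=c["intrinsics"]@(c["R"]@[*w,z]+c["t"]);q=q[:2]/q[2];print(l,z,"crop",400+(q[0]-190)*4,(q[1]-195)*4)
E
```

```text
[-46.5  12.2  20.4  93.4  -3.7  74.7  13. ] [524.2 233.5 221.5] [[-0.624, 0.781, 0.013], [0.781, 0.625, -0.007], [-0.013, 0.006, -1.0]] 22.85 [ 0.1  0.  -2.6] 0.1568863425323619 39.99971520155668
(75, 65) 155 crop 518.3761907513252 258.5720445267657
(75, 65) 160 crop 517.9800085500086 253.05888379518456
(75, 65) 165 crop 517.5814954935717 247.5132875355066
(-75, 65) 155 crop 734.3346976980818 183.55891035278364
(-75, 65) 160 crop 734.5614732163256 178.07834106328232
(-75, 65) 165 crop 734.7895239707716 172.56695266059512
```

Request:
{"method": "send_rows", "body": {"increments": [[1,[0,0,-0.002],0],[1,[0,0,-0.002],0],[1,[0,0,0],0],[1,[0,0,0],0],[1,[0,0,0],0],[1,[0,0,0],0],[1,[0,0,0],0],[1,[0,0,0],0]]}}

```text
clock: 23.85
position: [524.2, 233.3, 217.5]
orientation: [[-0.624, 0.781, 0.013], [0.781, 0.624, -0.007], [-0.013, 0.006, -1.0]]
force: [-0.0, -0.2, -3.1]
gripper_width: 0.155
finger_force: 40.0
```

```bash
python3 s.py; python3 -c "
from cell import env
print(env.hand_in())"
```

```text
[-46.4  12.3  20.4  93.7  -3.7  74.2  13.1] [524.2 233.3 217.5] [[-0.624, 0.781, 0.013], [0.781, 0.624, -0.007], [-0.013, 0.006, -1.0]] 23.85 [-0.  -0.2 -3.1] 0.15451952371241442 39.999770913273096
the job is handed in; nothing more can be done
None
```

Job handed in at 23.9 s: all three blocks are in the bin (tipped in by resting the tray's back on the bin's far wall), and the empty tray is held still over the platform's centre, level to about 1° and about 10 cm up.

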